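# Throw out the ratchet pawl and shut the dish warmer

### The job

Close the dish warmer over the petri dish, using the fingertips only: press the outer thumb pad of the rocker pawl so that it snaps out of the ratchet teeth, push the raised arm down by its cross handle until the cover is fully down on the platen, then press the inner thumb pad so that the pawl snaps into the home notch and locks the arm shut. Do not force the arm against the teeth or lift it, do not shift the dish, and leave the other things on the bench where they stand.

Things in the scene. Friction and masses are not known exactly. Their poses are not given: they have to be found in the camera images.
- warmer: Dish warmer, fixed: grey base plate 130 x 344 x 22 mm. Origin: centre of its underside; y along its length, z up; at yaw 0 the long side with the display window faces the robot. Platen (104 mm across, top at z = 26 mm) at x = 0, y = 105 mm. Cheeks on its -y half rise to z = 128 mm and carry the hinge. Ratchet (radius 65 mm) and rocker pawl lie in front of them at x = -47 mm, the arm at x = 0.
- drop_arm (a joint): Arm angle, rad: 0 = shut, level, against its stop; grows as it rises (to 1.15); starts at 0.28 to 0.92. An aluminium bar 24 mm wide, 12 mm thick, from the hinge towards the unit's +y end. Stiff hinge: pawl out, it stays where it is left and takes 1 to 5 N at the cross handle to go down. Pawl in, the teeth stop it going down (free play under one tooth, 0.26 rad).
- pawl (a joint): Pawl angle, rad: 0 = nose at the bottom of a tooth gap, 0.26 = thrown fully out. The over-centre spring drives it to 0 below 0.14 and to 0.26 above it, so it snaps over and stays on either side; about 5 N on the outer thumb pad or 3 N on the inner one starts it. Riding on a tooth it reads up to 0.09. With the arm shut the nose fits the square home notch and locks the arm both ways.
- pawl_tail (a point): Middle of the top of the pawl's outer thumb pad, the one at the unit's -y end, beyond the hinge. Pad 30 x 22 mm, ribbed, 140 mm above the bench when the pawl is in. Pressing it down (12 mm to the end, over centre after 6 mm) throws the nose out of the teeth.
- pawl_nose (a point): Middle of the top of the pawl's inner thumb pad, 120 mm from the outer one, over the nose and the ratchet. Same pad; 140 mm above the bench when the pawl is in, 159 mm when it is out. Pressing it down (19 mm, over centre after 9 mm) tips the nose back in.
- handle_mid (a point): Middle of the black cross handle at the arm's free end: a round bar 16 mm thick, 90 mm long, along the unit's x axis, 196 mm from the hinge pin along the arm and 4 mm above the arm's centre line. The point is on the bar's axis, 8 mm below its top; 64 mm above the bench when shut.
- hinge (a point): Point on the hinge pin in the arm's middle: in the warmer's frame x = 0, y = -30 mm, z = 60 mm. The pin lies along the warmer's x axis.
- cover_rim (a point): Centre of the lower rim of the round aluminium cover (88 mm across, 24 mm high, hollow below) under the drop arm, 135 mm from the hinge pin; it comes down round the dish onto the platen (26 mm above the bench).
- dish: Petri dish, clear, 55 mm across, 14 mm high, loose on the platen inside a low locating lip. Origin: centre of its underside.
- dropper: White dropper bottle with a pointed cap, 34 mm across, 96 mm high, behind the warmer. Origin: centre of its underside.
- vial: Glass vial with a screw cap, 27 mm across, 64 mm high, behind the warmer. Origin: centre of its underside.
- syringe: Clear plastic syringe lying on the bench behind the warmer, 124 mm long, 44 mm wide at the flange. Origin: centre of its underside.
- chamber: Clear round perfusion chamber, 170 mm across, 180 mm high, close to the left end of the warmer. Origin: centre of its underside.
- stopcock: Small three-way stopcock, 34 x 40 x 16 mm, left of the perfusion chamber. Origin: centre of its underside.
- filter: Small inline syringe filter, 24 x 62 mm, in front of the warmer near the bench's edge. Origin: centre of its underside.
- small_vial: Small glass vial with a screw cap, 22 mm across, 52 mm high, behind the warmer. Origin: centre of its underside.

How it is judged (in metres and radians):
On the way, in this order (a step that is already met when the one before it is completed fails the run):
1. the pawl is thrown out of the teeth while the arm is still up (value of joint pawl above 0.2 rad and value of joint drop_arm above 0.15 rad), for 0.2 s.
2. the arm is pushed fully down with the pawl still out (value of joint pawl above 0.2 rad and value of joint drop_arm below 0.03 rad), for 0.2 s.
3. the pawl is snapped into the home notch (value of joint each of pawl, drop_arm below 0.03 rad), for 0.2 s.
At the end, for the whole second after the job is handed in: the arm is fully shut (within 0.03 rad of its stop), the pawl lies in the home notch (within 0.03 rad), and the dish lies flat on the platen under the cover, within 10 mm of its centre (all of step 3 and z of dish in the frame of warmer below 0.03 m and horizontal distance between dish and cover_rim below 0.01 m); the robot touches nothing.
It fails at once if the arm is forced (more than 60 N of the fingers on it) (contact force between the fingers and drop_arm above 60 N).
It fails at once if the arm is lifted instead of pushed down (value of joint drop_arm above 1.02 rad or (distance of handle_mid from where it was at the start of the episode above 0.04 m and value of joint drop_arm above 0.76 rad) or (distance of handle_mid from where it was at the start of the episode above 0.08 m and value of joint drop_arm above 0.55 rad) or (distance of handle_mid from where it was at the start of the episode above 0.12 m and value of joint drop_arm above 0.34 rad)).
It fails at once if the robot's arm or the gripper's body pushes the warmer, rather than the fingers (contact force between the arm and warmer above 3 N).
It fails at once if the dish is shifted by more than 10 mm or lifted (distance of dish from where it was at the start of the episode above 0.01 m).
It fails at once if another thing on the bench is moved or lifted by more than 25 mm (distance of any of dropper, vial, syringe, chamber, stopcock, filter, small_vial from where it was at the start of the episode above 0.025 m).
It also fails if it takes over 48 s, if anything falls off the work surface, if the arm or the gripper's body presses on something with over 40 N, if the wrist force passes 120 N, or if a joint passes its speed limit or range.

### The arm

A 6-joint arm with a two-finger parallel gripper is mounted at the origin on a cart in front of the work surface, level with it; the furniture and walls round the work are solid. World frame = base frame: x ahead of the robot, y to its left, z up, the work surface at z = 0. Lengths are in mm, angles in rad, forces in N, time in s.
With the tool pointing down it reaches from about 350 to 975 mm from the base axis. Payload 7.1 kg.
Tool frame: the origin (TCP) lies at the centre of the arm's flange, where the gripper is bolted on; the fingertips stand 182 mm ahead of it and the grasp point (between the pads) lies 163 mm ahead of it; z points along the fingers, y is the line along which they close (so a half turn about z gives the same grasp; the last joint's range is limited). The gripper opens to 88 mm and grips with 3 to 60 N. Pads are 20 mm wide; open, the fingers measure 115 mm over their backs; the gripper's body (75 mm by 178 mm) begins 61 mm behind the grasp point.
Start: joints at [1.247, 0.423, 1.63, -0, 1.089, -0.019], TCP at [187.533, 596.186, 404.675] pointing down, gripper open.
Joint ranges: [-3, 3], [-0.9, 2.11], [0.09, 2.58], [-1.31, 4.45], [0.11, 2.69], [-2.54, 2.54]. Speed limits (rad/s): [2.39, 2.39, 3.01, 3.14, 3.14, 3.14].

### API

Orientations are given as a rotation vector (axis times angle).
In Python, from workcell import readout, get_image, ctrl gives the robot as it stands.
- The arm moves only by the tool step_arm, never from a script. Its argument "targets" is a list that holds one entry, the list of rows, each a list of 7 numbers: the shift along the world's x, y, z as a fraction of full scale, then the turn, a rotation vector about the world's x, y, z as a fraction of full scale, then the opening, from 0 (shut) to 1 (fully open). In form: [[[dx, dy, dz, wx, wy, wz, claw], ...]]. A call has exactly 5 rows; each row shifts and turns the commanded pose from where the row before left it; what a row does not reach is not made up. Full scale, the value 1, is 0.05 m for a shift and 4 degrees for a turn. A row lasts 1/8 s, in which the tool goes at most 62.5 mm and 10.7 degrees, less where a joint would pass 70% of its speed; a pose out of reach is approached as far as the arm can. A call with a number of a shift or a turn outside -1 to 1 is refused whole. A call with a gripper value outside its range is refused whole. The fingers move at their own pace and stop on an object; the grip force is fixed at half the most. Time passes only in rows, so rows that do not move let the fingers close, or fill a call up. It gives the time, the measured TCP pose, the force, the opening and the grip force at its end, in the units of the state.
- readout.get_obs(): the state, without advancing time (a new reading comes with each control period).
- get_image(name): name is "side" or "top" or "wrist"; returns a dict with "pixels" (384x512x3 uint8, red, green, blue), "intrinsics" (3x3 intrinsics, pixels), "extrinsics" (4x4, takes a point from world to camera coordinates). Camera axes: x right, y down, z forward; pixel columns grow to the right and rows downward; lengths in mm; the calibration is good to about 2 mm. A picture is of the moment at which its call begins. There is no depth.
- ctrl.close_job(): hands the job in; it is judged then, once.
The state is a dict: "t": time; "qpos": joint angles; "qvel": joint speeds; "joint_torque": joint torques, N m; "ee_pos": TCP position; "orientation": TCP orientation; "ft_force": force on the tool from outside, world axes, zero at the start; "moment": the same for the moment, N m; "width": finger opening in mm; "grasp_force": force on a finger pad.
Only numpy, scipy, OpenCV 4.12 (cv2) and the standard library are available. Lean on these libraries where they do the work, as an engineer would, in place of code of your own. Each camera call takes 0.05 s, during which the arm holds its last target. There are 200 camera calls.

## Working session

There is one attempt and no reset: what is moved stays moved. The work goes in short steps, Python scripts to look and compute and a tool call to move; the robot and the scene stay as the last step left them, time stands still between calls to the robot, and variables do not carry over. Pictures are saved under pics/ and viewed, at most 10 in all, crops included, and the job is handed in when it is done.

Besides the shell and the picture viewer there is one more tool, called after ">>>" as name(argument=value, ...), one argument or row to a line, values as JSON. step_arm: Moves the arm, as the interface text tells. Shift numbers are shares of 0.05 m and turn numbers shares of 4 degrees, none past 1 either way. Its arguments: {"type":"object","properties":{"targets":{"type":"array"}},"required":["targets"]}

```bash
mkdir -p pics
cat > h.py <<'E'
import numpy as np, cv2
from workcell import readout, get_image, ctrl
def snap(n,f):
    d=get_image(n); cv2.imwrite('pics/'+f,cv2.cvtColor(np.array(d['pixels']),cv2.COLOR_RGB2BGR))
    np.savez('pics/'+f+'.npz',K=d['intrinsics'],E=d['extrinsics'])
    return d
def cal(f):
    z=np.load('pics/'+f+'.npz'); return z['K'],z['E']
def ray(f,u,v):
    K,E=cal(f); R,t=E[:3,:3],E[:3,3]
    d=R.T@np.linalg.solve(K,[u,v,1.]); return -R.T@t,d/np.linalg.norm(d)
def onz(f,u,v,z):
    c,d=ray(f,u,v); return c+d*(z-c[2])/d[2]
def proj(f,p):
    K,E=cal(f); q=K@(E[:3,:3]@np.asarray(p,float)+E[:3,3]); return q[:2]/q[2]
E
python3 - <<'E'
from h import *
for n in('top','side'):
    snap(n,n+'0.png'); print(n,ray(n+'0.png',256,192))
o=readout.get_obs(); print(o['t'],o['ee_pos'],o['orientation'],o['width'],o['ft_force'])
a=cv2.imread('pics/top0.png')
E
```

```text
top (array([ 401.60122371,  -33.17317002, 1258.37298824]), array([ 0.13464229,  0.00172599, -0.99089277]))
side (array([ 578.39989618, -982.14249907,  725.28722009]), array([-0.00240595,  0.84449202, -0.53556273]))
0.1 [187.45581979 595.96956681 403.99860383] [-4.76891848e-01 -3.10497080e+00  2.05353348e-03] 88.03941212993874 [0.47055192 0.07556952 0.08131858]
```

View pics/top0.png

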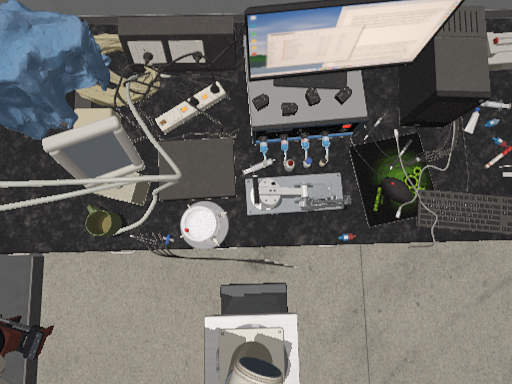

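View pics/side0.png

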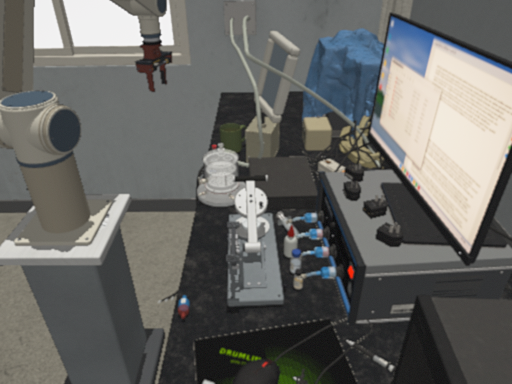

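The top view shows the warmer at about (247–343, 173–215), with its handle at the left end (+y) and the pawl near (330, 200). The side view shows the warmer at about (230–282, 180–305). I'll enlarge both.

Run:
```python
from h import *
a=cv2.imread('pics/top0.png')[160:230,235:360]; b=cv2.imread('pics/side0.png')[170:320,210:310]
a=cv2.resize(a,None,fx=6,fy=6,interpolation=2); b=cv2.resize(b,None,fx=4,fy=4,interpolation=2)
cv2.imwrite('pics/topc.png',a); cv2.imwrite('pics/sidec.png',b)
for p in [(247,178),(340,172),(343,213),(249,215)]: print(p,onz('top0.png',*p,22))
```

```text
(247, 178) [ 6.20718988e+02 -2.64465220e-01  2.20000000e+01]
(340, 172) [ 634.06285772 -333.7922652    22.        ]
(343, 213) [ 486.90671531 -335.66132024   22.        ]
(249, 215) [488.86523912  -4.4297939   22.        ]
```

View pics/topc.png

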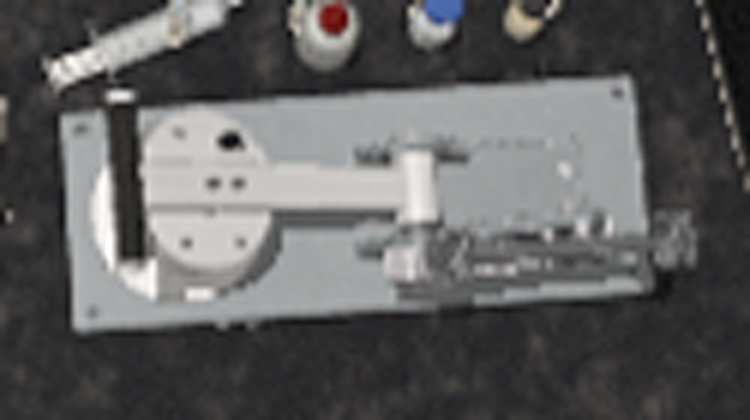

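View pics/sidec.png

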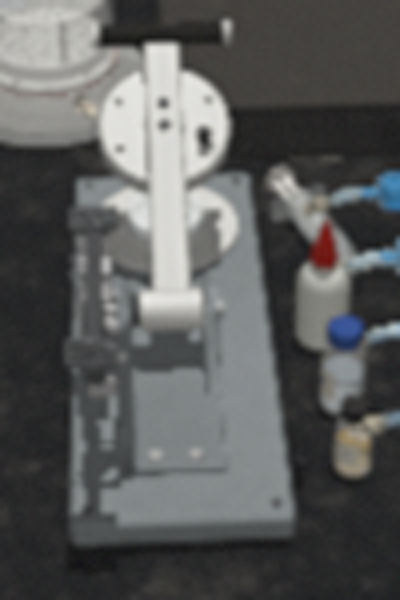

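The top crop shows the base corners at crop pixels (62,115), (632,75), (652,290), (75,332). The outer pad is at about (675,238), the inner pad at about (455,250), and the handle runs from (120,95) to (132,258). In the side crop the pads appear at about (92,218) and (88,350), and the handle from (102,33) to (228,32).

Run:
```python
from h import *
T='top0.png';S='side0.png'
c=lambda x,y:((x+.5)/6-.5+235,(y+.5)/6-.5+160)
s=lambda x,y:((x+.5)/4-.5+210,(y+.5)/4-.5+170)
W=np.array([onz(T,*c(*p),22)[:2] for p in[(62,115),(632,75),(652,290),(75,332)]])
L=np.array([[65,172],[65,-172],[-65,-172],[-65,172]],float)
wc=W.mean(0);H=(L).T@(W-wc);th=np.arctan2(H[0,1]-H[1,0],H[0,0]+H[1,1])
R=np.array([[np.cos(th),-np.sin(th)],[np.sin(th),np.cos(th)]])
print('c',wc,'yaw',th,'resid',(W-wc-L@R.T).round(1).tolist())
w=lambda x,y,z:np.r_[wc+R@[x,y],z]
np.savez('w.npz',wc=wc,th=th)
print('outer meas',onz(T,*c(675,238),140),'inner',onz(T,*c(455,250),140))
# triangulate
def tri(r1,r2):
    (a,d),(b,e)=r1,r2; k=np.linalg.lstsq(np.c_[d,-e],b-a,rcond=None)[0]
    p,q=a+k[0]*d,b+k[1]*e; return (p+q)/2,np.linalg.norm(p-q)
hm=tri(ray(T,*c(126,177)),ray(S,*s(163,33)));print('handle',hm)
for n,p,q in[('outer',(675,238),(88,350)),('inner',(455,250),(92,218))]: print(n,tri(ray(T,*c(*p)),ray(S,*s(*q))))
for a in np.arange(.25,1,.1):
    P=w(0,-30+196*np.cos(a)-4*np.sin(a),60+196*np.sin(a)+4*np.cos(a))
    t=(proj(T,P)-[235,160])*6;u=(proj(S,P)-[210,170])*4;print(a.round(2),P.round(),t.round(),u.round())
for y in(-165,-150,-130,-45,-30):
    P=w(-47,y,140);print(y,P.round(),((proj(T,P)-[235,160])*6).round(),((proj(S,P)-[210,170])*4).round())
```

```text
c [ 561.53321531 -165.40799686] yaw 0.0442988489957741 resid [[-0.7, -2.1], [-0.3, 0.9], [0.6, 2.5], [0.4, -1.3]]
outer meas [ 522.4778529 -322.6110668  140.       ] inner [ 519.16459361 -204.46999885  140.        ]
handle (array([559.88490557, -30.12190941, 167.30018108]), np.float64(1.569424629191243))
outer (array([ 522.45574065, -322.41386865,  140.733742  ]), np.float64(0.11501742698262472))
inner (array([ 519.11183686, -204.32493855,  140.91185196]), np.float64(0.08656123416715045))
0.25 [554.  -7. 112.] [ 81. 198.] [154.  81.]
0.35 [555. -13. 131.] [ 92. 193.] [154.  64.]
0.45 [555. -21. 149.] [106. 187.] [154.  48.]
0.55 [556. -31. 166.] [124. 182.] [154.  34.]
0.65 [556. -42. 182.] [146. 176.] [154.  22.]
0.75 [557. -55. 197.] [172. 170.] [154.  13.]
0.85 [557. -69. 210.] [201. 164.] [155.   6.]
0.95 [558. -85. 222.] [233. 158.] [155.   1.]
-165 [ 522. -332.  140.] [691. 236.] [ 84. 362.]
-150 [ 521. -317.  140.] [663. 238.] [ 85. 343.]
-130 [ 520. -297.  140.] [626. 241.] [ 85. 319.]
-45 [ 517. -212.  140.] [468. 252.] [ 86. 226.]
-30 [ 516. -197.  140.] [440. 254.] [ 86. 211.]
```

The two views agree: pads at about (522, -322, 140) and (519, -204, 141), handle at about (558, -30, 166), arm angle about 0.55. Now I'll travel over the outer pad with the fingers closing and turn the closing axis to world x.

>>> step_arm(
  targets=[
    [[0.335, -0.918, 0, 0, 0, -0.91, 0], [0.335, -0.918, 0, 0, 0, -0.91, 0], [0.335, -0.918, 0, 0, 0, -0.91, 0], [0.335, -0.918, 0, 0, 0, -0.91, 0], [0.335, -0.918, 0, 0, 0, -0.91, 0]],
  ],
)

```text
t: 0.72
ee_pos: [271.5, 365.1, 404.5]
orientation: [-0.965, -2.99, 0.001]
ft_force: [0.2, 0.4, 0.9]
width: 41.3
grasp_force: 0.0
```

>>> step_arm(
  targets=[
    [[0.335, -0.918, 0, 0, 0, -0.91, 0], [0.335, -0.918, 0, 0, 0, -0.91, 0], [0.335, -0.918, 0, 0, 0, -0.91, 0], [0.335, -0.918, 0, 0, 0, -0.91, 0], [0.335, -0.918, 0, 0, 0, -0.91, 0]],
  ],
)

```text
t: 1.35
ee_pos: [355.2, 135.7, 404.7]
orientation: [1.425, 2.799, 0.0]
ft_force: [1.3, 1.0, 0.6]
width: 0.4
grasp_force: 0.0
```

>>> step_arm(
  targets=[
    [[0.335, -0.918, 0, 0, 0, -0.91, 0], [0.335, -0.918, 0, 0, 0, -0.91, 0], [0.335, -0.918, 0, 0, 0, -0.91, 0], [0.335, -0.918, 0, 0, 0, -0.91, 0], [0.335, -0.918, 0, 0, 0, -0.91, 0]],
  ],
)

```text
t: 1.98
ee_pos: [439.0, -94.0, 404.6]
orientation: [-1.851, -2.538, -0.0]
ft_force: [0.8, -0.0, 0.5]
width: 0.6
grasp_force: 0.0
```

>>> step_arm(
  targets=[
    [[0.335, -0.918, 0, 0, 0, -0.91, 0], [0.335, -0.918, 0, 0, 0, -0.91, 0], [0.335, -0.918, 0, 0, 0, -0.91, 0], [0.335, -0.918, 0, 0, 0, -0.91, 0], [0.335, -0.918, 0, 0, 0, -0.91, 0]],
  ],
)

```text
t: 2.6
ee_pos: [522.8, -323.4, 404.3]
orientation: [-2.229, -2.213, 0.0]
ft_force: [-0.2, -0.5, 0.3]
width: 0.5
grasp_force: 0.0
```

>>> step_arm(
  targets=[
    [[0, 0, -0.6, 0, 0, 0, 0], [0, 0, -0.5, 0, 0, 0, 0], [0, 0, -0.3, 0, 0, 0, 0], [0, 0, -0.1, 0, 0, 0, 0], [0, 0, -0.04, 0, 0, 0, 0]],
  ],
)

```text
t: 3.22
ee_pos: [522.8, -321.8, 328.0]
orientation: [2.226, 2.216, 0.0]
ft_force: [0.7, 0.2, -0.5]
width: 0.4
grasp_force: 0.0
```

>>> step_arm(
  targets=[
    [[0, 0, -0.08, 0, 0, 0, 0], [0, 0, -0.06, 0, 0, 0, 0], [0, 0, -0.06, 0, 0, 0, 0], [0, 0, -0.06, 0, 0, 0, 0], [0, 0, 0, 0, 0, 0, 0]],
  ],
)

```text
t: 3.85
ee_pos: [522.3, -321.5, 314.2]
orientation: [-2.226, -2.215, -0.0]
ft_force: [-0.2, 0.1, -0.7]
width: 0.4
grasp_force: 0.0
```

>>> step_arm(
  targets=[
    [[0, 0, -0.06, 0, 0, 0, 0], [0, 0, -0.04, 0, 0, 0, 0], [0, 0, -0.02, 0, 0, 0, 0], [0, 0, 0, 0, 0, 0, 0], [0, 0, 0, 0, 0, 0, 0]],
  ],
)

```text
t: 4.47
ee_pos: [522.5, -321.7, 312.0]
orientation: [2.226, 2.216, 0.0]
ft_force: [-10.3, 4.7, 29.5]
width: 0.5
grasp_force: 14.6
```

Run:
```python
from h import *
snap('top','t1.png');snap('side','s1.png')
a=cv2.resize(cv2.imread('pics/t1.png')[160:230,235:360],None,fx=4,fy=4,interpolation=2)
b=cv2.resize(cv2.imread('pics/s1.png')[170:320,210:310],None,fx=4,fy=4,interpolation=2)
o=np.zeros((600,800,3),np.uint8);o[:600,:400]=b;c=cv2.resize(cv2.imread('pics/side0.png')[170:320,210:310],None,fx=4,fy=4,interpolation=2);o[:600,400:]=c
cv2.imwrite('pics/v1.png',o)
```

```text
(no output)
```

View pics/v1.png

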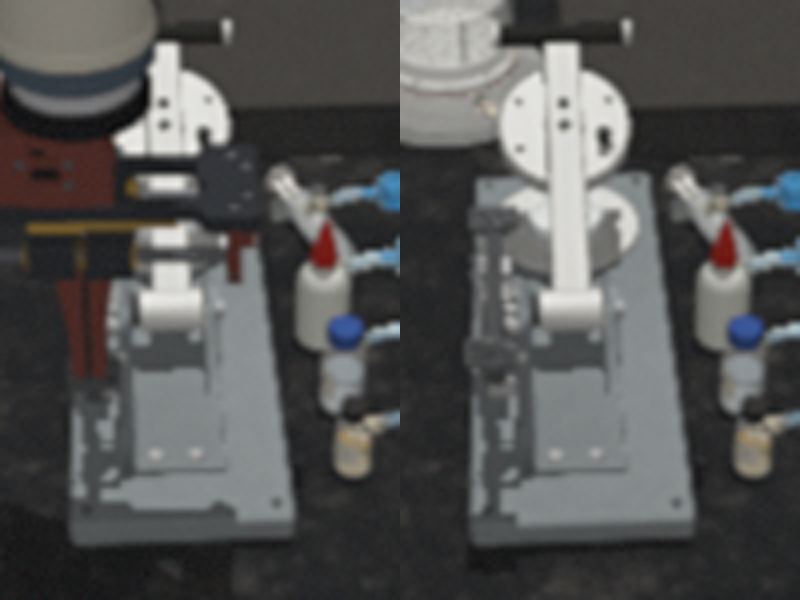

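The side view shows the fingers on the outer pad at about (85, 375). The arm is still up and nothing else has moved. The 29 N reading means the pad is at its stop. Next: rise, move above the handle, and check that the pawl is out.

>>> step_arm(
  targets=[
    [[0, 0, 0.4, 0, 0, 0, 0], [0, 0, 0.9, 0, 0, 0, 0], [0.1, 0.7, 0.3, 0, 0, 0, 0], [0.1, 0.9, 0, 0, 0, 0, 0], [0.1, 0.9, 0, 0, 0, 0, 0]],
  ],
)

```text
t: 5.2
ee_pos: [537.5, -195.6, 389.1]
orientation: [2.227, 2.215, 0.001]
ft_force: [0.6, -0.5, -0.1]
width: 0.1
grasp_force: 0.0
```

>>> step_arm(
  targets=[
    [[0.1, 0.9, 0, 0, 0, 0, 0], [0.1, 0.9, 0, 0, 0, 0, 0], [0.1, 0.9, 0, 0, 0, 0, 0], [0.1, 0.63, 0, 0, 0, 0, 0], [0, 0, 0, 0, 0, 0, 0]],
  ],
)

```text
t: 5.82
ee_pos: [557.6, -28.4, 388.7]
orientation: [-2.223, -2.22, -0.0]
ft_force: [0.5, 0.2, -0.5]
width: 0.7
grasp_force: 0.0
```

Run:
```python
from h import *
snap('top','t2.png');snap('side','s2.png')
o=np.zeros((600,800,3),np.uint8)
o[:,:400]=cv2.resize(cv2.imread('pics/s2.png')[170:320,210:310],None,fx=4,fy=4,interpolation=2)
o[:420//3*2,400:]=cv2.resize(cv2.imread('pics/t2.png')[160:230,260:360],(400,280),interpolation=2)
o[300:580,400:]=cv2.resize(cv2.imread('pics/top0.png')[160:230,260:360],(400,280),interpolation=2)
cv2.imwrite('pics/v2.png',o)
```

```text
(no output)
```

View pics/v2.png

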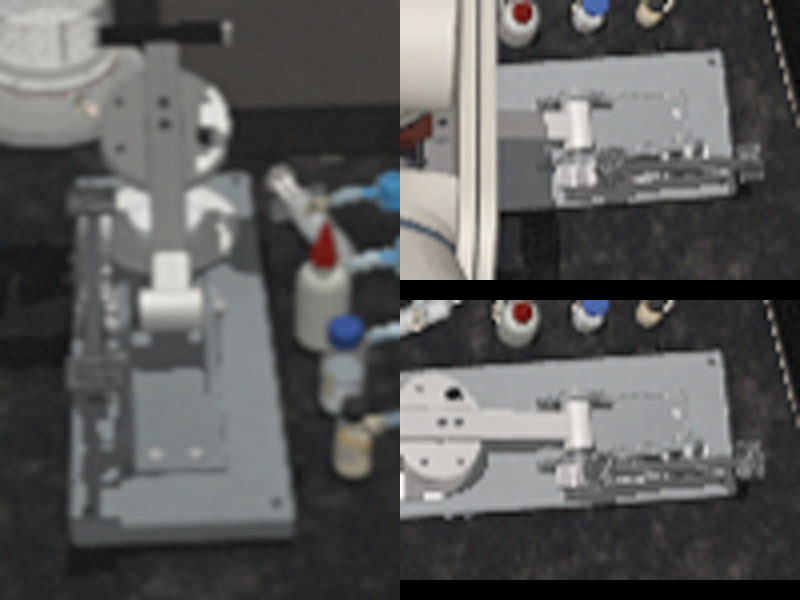

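The pawl is out: in the side view the inner pad has risen (row 218 to 190) and the outer pad has dropped (row 350 to 375). The arm is still up. Now I'll push the handle down along its arc.

>>> step_arm(
  targets=[
    [[0, 0, -0.4, 0, 0, 0, 0], [0, -0.02, -0.2, 0, 0, 0, 0], [0, 0.08, -0.15, 0, 0, 0, 0], [0, 0.1, -0.17, 0, 0, 0, 0], [0, 0.09, -0.17, 0, 0, 0, 0]],
  ],
)

```text
t: 6.55
ee_pos: [557.6, -17.6, 334.0]
orientation: [2.226, 2.216, 0.0]
ft_force: [-0.6, -1.4, 1.1]
width: 0.4
grasp_force: 0.9
```

>>> step_arm(
  targets=[
    [[0, 0.08, -0.18, 0, 0, 0, 0], [0, 0.07, -0.18, 0, 0, 0, 0], [0, 0.06, -0.18, 0, 0, 0, 0], [0, 0.06, -0.18, 0, 0, 0, 0], [0, 0.05, -0.19, 0, 0, 0, 0]],
  ],
)

```text
t: 7.18
ee_pos: [557.5, -1.6, 288.0]
orientation: [-2.226, -2.216, -0.0]
ft_force: [-1.0, 2.0, 2.3]
width: 0.8
grasp_force: 1.3
```

>>> step_arm(
  targets=[
    [[0, 0.03, -0.18, 0, 0, 0, 0], [0, 0.02, -0.18, 0, 0, 0, 0], [0, 0.01, -0.16, 0, 0, 0, 0], [0, 0, -0.1, 0, 0, 0, 0], [0, 0, -0.04, 0, 0, 0, 0]],
  ],
)

```text
t: 7.8
ee_pos: [557.6, 1.1, 255.3]
orientation: [-2.227, -2.216, 0.0]
ft_force: [0.5, 0.8, 2.3]
width: 0.6
grasp_force: 0.9
```

>>> step_arm(
  targets=[
    [[0, 0, -0.03, 0, 0, 0, 0], [0, 0, 0, 0, 0, 0, 0], [0, 0, -0.02, 0, 0, 0, 0], [0, 0, 0, 0, 0, 0, 0], [0, 0, 0, 0, 0, 0, 0]],
  ],
)

```text
t: 8.43
ee_pos: [557.6, 1.2, 253.9]
orientation: [2.226, 2.216, 0.0]
ft_force: [-2.1, 1.3, 8.1]
width: 0.4
grasp_force: 4.1
```

>>> step_arm(
  targets=[
    [[0, 0, -0.02, 0, 0, 0, 0], [0, 0, -0.02, 0, 0, 0, 0], [0, 0, 0, 0, 0, 0, 0], [0, 0, 0, 0, 0, 0, 0], [0, 0, 0, 0, 0, 0, 0]],
  ],
)

```text
t: 9.05
ee_pos: [557.7, 1.1, 253.4]
orientation: [2.226, 2.216, 0.001]
ft_force: [-7.4, 1.5, 25.0]
width: 0.2
grasp_force: 11.8
```

A firm stop at the shut height (tip at 71.4 mm, about 72 expected). Now to the inner pad.

>>> step_arm(
  targets=[
    [[0, 0, 0.4, 0, 0, 0, 0], [0, 0, 1, 0, 0, 0, 0], [0, -0.2, 0.96, 0, 0, 0, 0], [-0.17, -0.9, 0, 0, 0, 0, 0], [-0.2, -0.9, 0, 0, 0, 0, 0]],
  ],
)

```text
t: 9.68
ee_pos: [538.8, -99.7, 370.1]
orientation: [2.224, 2.217, 0.001]
ft_force: [0.6, -0.6, -0.3]
width: 0.4
grasp_force: 0.0
```

>>> step_arm(
  targets=[
    [[-0.2, -0.9, 0, 0, 0, 0, 0], [-0.2, -0.8, 0, 0, 0, 0, 0], [0, -0.4, 0, 0, 0, 0, 0], [0, 0, -0.2, 0, 0, 0, 0], [0, 0, -0.1, 0, 0, 0, 0]],
  ],
)

```text
t: 10.3
ee_pos: [519.0, -202.9, 353.0]
orientation: [-2.225, -2.216, 0.001]
ft_force: [-0.3, 0.3, -0.7]
width: 0.1
grasp_force: 0.0
```

Run:
```python
from h import *
snap('top','t3.png');snap('side','s3.png')
o=np.zeros((600,800,3),np.uint8)
o[:,:400]=cv2.resize(cv2.imread('pics/s3.png')[170:320,210:310],None,fx=4,fy=4,interpolation=2)
o[:280,400:]=cv2.resize(cv2.imread('pics/t3.png')[160:230,235:335],(400,280),interpolation=2)
cv2.imwrite('pics/v3.png',o)
```

```text
(no output)
```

View pics/v3.png

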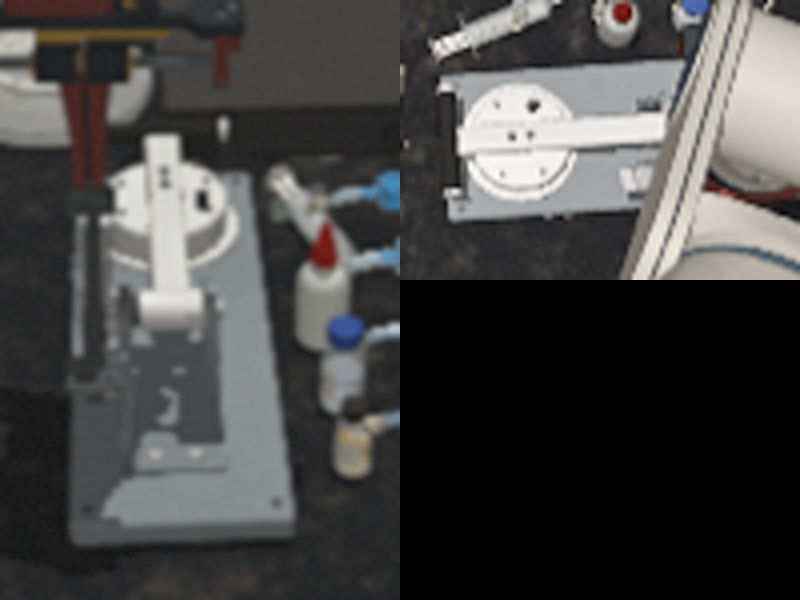

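The arm is level with the cover on the platen, the pawl is still out, and the fingers are over the inner pad at (90,195). Pressing.

>>> step_arm(
  targets=[
    [[0, 0, -0.16, 0, 0, 0, 0], [0, 0, -0.12, 0, 0, 0, 0], [0, 0, -0.1, 0, 0, 0, 0], [0, 0, -0.1, 0, 0, 0, 0], [0, 0, 0, 0, 0, 0, 0]],
  ],
)

```text
t: 11.02
ee_pos: [518.9, -203.9, 329.6]
orientation: [-2.226, -2.216, 0.001]
ft_force: [0.5, 0.3, 0.1]
width: 0.6
grasp_force: 0.0
```

>>> step_arm(
  targets=[
    [[0, 0, -0.06, 0, 0, 0, 0], [0, 0, -0.04, 0, 0, 0, 0], [0, 0, -0.02, 0, 0, 0, 0], [0, 0, 0, 0, 0, 0, 0], [0, 0, 0, 0, 0, 0, 0]],
  ],
)

```text
t: 11.65
ee_pos: [519.1, -203.8, 324.3]
orientation: [2.226, 2.216, 0.0]
ft_force: [0.3, 1.1, 0.7]
width: 0.6
grasp_force: 0.0
```

>>> step_arm(
  targets=[
    [[0, 0, -0.04, 0, 0, 0, 0], [0, 0, -0.02, 0, 0, 0, 0], [0, 0, -0.02, 0, 0, 0, 0], [0, 0, 0, 0, 0, 0, 0], [0, 0, 0, 0, 0, 0, 0]],
  ],
)

```text
t: 12.28
ee_pos: [519.2, -203.8, 322.5]
orientation: [2.226, 2.216, 0.001]
ft_force: [-6.3, 2.9, 21.7]
width: 0.9
grasp_force: 11.0
```

The stop is at tip height 140.5 mm, which is the fully-in height of 140 mm. I'll rise and check.

>>> step_arm(
  targets=[
    [[0, 0, 0.4, 0, 0, 0, 0], [0, 0, 1, 0, 0, 0, 0], [-0.5, 0, 0.8, 0, 0, 0, 0], [-0.8, 0, 0, 0, 0, 0, 0], [-0.8, 0, 0, 0, 0, 0, 0]],
  ],
)

```text
t: 12.9
ee_pos: [413.0, -203.7, 430.7]
orientation: [2.225, 2.216, 0.001]
ft_force: [-0.2, -0.1, -0.4]
width: 0.7
grasp_force: 0.0
```

Run:
```python
from h import *
snap('top','t4.png');snap('side','s4.png')
o=np.zeros((600,800,3),np.uint8)
o[:,:400]=cv2.resize(cv2.imread('pics/s4.png')[170:320,210:310],None,fx=4,fy=4,interpolation=2)
o[:280,400:]=cv2.resize(cv2.imread('pics/t4.png')[160:230,250:350],(400,280),interpolation=2)
cv2.imwrite('pics/v4.png',o); print(readout.get_obs()['ft_force'])
```

```text
[ 0.13831457 -0.07756951 -0.30815666]
```

View pics/v4.png

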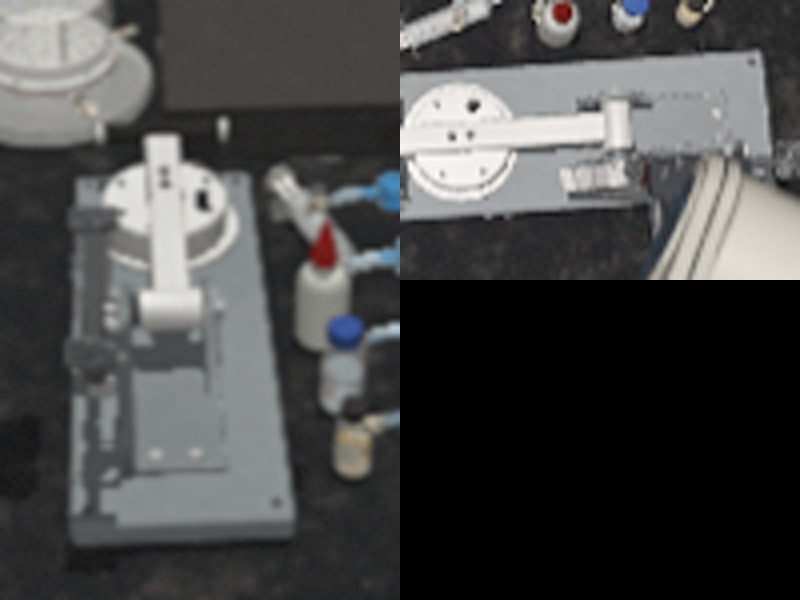

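The pads are back at their in positions (rows 218 and 350), the arm is shut, and the robot is clear of everything. Handing in.

```bash
python3 -c "
from h import *
print(ctrl.close_job())"
```

```text
the job is handed in; nothing more can be done
None
```

The warmer is shut and the pawl looks locked in the home notch (pads back at their in height in the last picture). The job is handed in at about 13 s; the hand-in call returned no verdict.

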